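Reset the tripped station supply through its shuttered well

TASK

Reset the radio station's DC supply: push the shutter on top of the grey supply box fully open, reach a fingertip down into the round well it uncovers and press the sunken round reset key all the way down, holding it there for a full second, then let it spring up and push the shutter fully home over the round well again. Pick nothing up: do not shove, tilt or lift the box, do not press the square key in the other well, and leave the tuner, the brass adapter standing on the box and the other things on the desk where they are.

Things in the scene. Friction and masses are not known exactly. Their poses are not given: they have to be found in the camera images.
- unit_top (a point): centre of the top face of the DC supply: a loose grey steel box of about 1.7 kg, 150 mm (its x, front to back) x 200 mm (its y) x 70 mm high, with heat-sink fins on its +x back and black panel on its -x front. It rests on the desk by its weight only and slides if shoved with about 10 N or more. Its top carries two wells side by side along its y and one sliding shutter between two 6 mm high rails that run along y, 64 mm apart inside. Axes of this point = axes of the box, z up
- reset_well (a point): centre of the mouth of the ROUND well (46 mm diameter, 30 mm deep), level with the box's top face, at (+12, +32) mm in x, y from unit_top. At its bottom, in the centre, is the reset key: a round white spring key 26 mm across whose top lies 18 mm below the top face; it goes 5 mm further down, 1.5 N to start and 4 N fully down, and springs back. Axes as the box
- erase_well (a point): centre of the mouth of the SQUARE well (46 x 46 mm, 30 mm deep) at (+12, -32) mm from unit_top; inside is a square white key 24 mm wide, same depth, travel and spring: it erases the settings and must not be pressed
- shutter_bar (a point): centre of the top of the black push bar on the shutter. The shutter is an aluminium plate 62 mm (x) x 60 mm (y) x 4 mm lying on the top face and sliding along the box's y; the bar stands across its middle, 50 mm along x, 10 mm thick along y, 16 mm high above the plate (its top is 20.5 mm above the box's top face). Axes as the box
- shutter (a joint): shutter travel in m: 0 = fully home over the round well (stop), grows as it slides towards the box's -y, 0.064 = fully open (stop), where it uncovers the round well and covers the square one. The round well is wholly uncovered from 0.053, wholly covered below 0.007. Needs about 2 N, stays where it is left; starts up to 0.02
- reset_key (a joint): reset key, m pressed: 0 = up, 0.005 = fully down
- erase_key (a joint): erase key, m pressed: 0 = up, 0.005 = fully down
- tuner: bystander: the antenna tuner, a plain black box 130 x 120 x 65 mm with no wells and no shutter; origin at the centre of its underside
- adapter: bystander: small brass coax adapter, 19 mm across and 24 mm high, standing loose on the supply's top near its front edge; origin at the centre of its underside
- mug: bystander: blue mug, 80 mm across, 95 mm high; origin at the centre of its underside
- fist_mic: bystander: black hand microphone lying flat, 85 x 55 x 28 mm; origin at the centre of its underside
- driver: bystander: screwdriver lying flat; origin at the centre of its underside at the middle of its length
- notes: bystander: yellow note block, 76 x 76 x 22 mm; origin at the centre of its underside
- handheld: bystander: handheld radio lying flat, 115 x 58 x 34 mm, with a 95 mm stub aerial along +x; origin at the centre of its underside

How it is judged:
By the outcome, as a careful person would: the job done as asked, in the order asked, and still so for the second after the job is handed in, with the robot touching nothing.
It also fails if it takes over 51 s, if anything falls off the work surface, if the arm or the gripper's body presses on something with over 40 N, if the wrist force passes 120 N, or if a joint passes its speed limit or range.

ROBOT

A 6-joint arm with a two-finger parallel gripper is mounted at the origin on the work surface. World frame = base frame: x ahead of the robot, y to its left, z up, the work surface at z = 0. Lengths are in mm, angles in rad, forces in N, time in s.
With the tool pointing down it reaches from about 275 to 1000 mm from the base axis. Payload 8.4 kg.
Tool frame: the origin (TCP) lies between the finger pads; the fingertips stand 11 mm ahead of it and the grasp point (between the pads) lies 8 mm behind it; z points along the fingers, y is the direction in which the jaws open and shut (so a half turn about z gives the same grasp; the last joint's range is limited). The gripper opens to 85 mm and grips with 20 to 120 N. Pads are 22 mm wide; open, the fingers measure 114 mm over their backs; the gripper's body (76 mm by 85 mm) begins 54 mm behind the grasp point. The pads swing forward as they close: fully open they stand 13 mm farther back than shut.
Start: joints at [1.169, 0.353, 1.633, -0, 1.155, -0.002], TCP at [243.27, 575.715, 242.281] pointing down, gripper open.
Joint ranges: [-2.63, 2.63], [-0.92, 2.1], [0.06, 2.66], [-1.3, 4.44], [0, 2.69], [-3.02, 3.02]. Speed limits (rad/s): [2.22, 2.22, 2.79, 3.14, 3.14, 3.14].

INTERFACE

Orientations are given as [roll, pitch, yaw] about the fixed x, y, z axes, in that order (R = Rz(yaw) Ry(pitch) Rx(roll)).
In Python, from rig import r, eyes gives the robot as it stands. The module is installed in compiled form; this text tells all that it offers.
- The arm moves only by the tool servo_tool, never from a script. Its argument "rows" is a list of rows, each a list of 3 entries, a list of its own where there are three numbers: the shift along the world's x, y, z in cm, then the turn about the world's z in rad, then the finger opening in cm, from 0 to 8.54. A call has 1 to 5 rows; each row shifts and turns the commanded pose from where the row before left it; what a row does not reach is not made up. A row lasts 1/12 s, in which the tool goes at most 41.7 mm and 7.16 degrees, less where a joint would pass 70% of its speed; a pose out of reach is approached as far as the arm can. A call is refused whole if a number of a shift passes 4.17 or a number of a turn 0.125, either way. A call with a gripper value outside its range is refused whole. The fingers move at their own pace and stop on an object; "squeeze" is the grip in N (left out, the last holds). Time passes only in rows, so rows that do not move let the fingers close. It gives the time, the measured TCP pose, the force and the opening at its end, in the units of the state.
- r.sense(): the state, without advancing time (a new reading comes with each control period).
- eyes.grab_frame(name): name is "side" or "top" or "wrist"; returns a dict with "frame" (384x512x3 uint8, red, green, blue), "depth" (384x512 float32, mm along the optical axis (not along the pixel's ray), 0 where there is no reading), "vertical_fov" (degrees; the focal length in pixels is half the picture's height over the tangent of half this angle, whatever the lens; pixels are square), "cx", "cy" (the principal point, pixels), "D" ([k1, k2, p1, p2, k3] as OpenCV has them; the pictures are not rectified), "camera_from_world" (4x4, takes a point from world to camera coordinates); the wrist camera has in their place "hand_eye" (4x4, takes a point from camera to tool coordinates, whose origin is the TCP and whose axes are the flange's). Camera axes: x right, y down, z forward; pixel columns grow to the right and rows downward; lengths in mm; the calibration is good to about 2 mm. A picture is of the moment at which its call begins: read the wrist's pose just before it.
- r.sign_off(): hands the job in, once; it reports no verdict.
The state is a dict: "clock": time; "qpos": joint angles; "qvel": joint speeds; "joint_efforts": joint torques, N m; "eef_pos": TCP position; "tcp_rot": TCP orientation; "contact_force": force on the tool from outside, world axes, zero at the start; "wrist_torque": the same for the moment, N m; "opening": opening from 0.0 (shut) to 1.0 (fully open).
Only numpy, scipy, OpenCV 4.12 (cv2) and the standard library are available. Lean on these libraries where they do the work, as an engineer would, in place of code of your own. Each camera call takes 0.05 s, during which the arm holds its last target.

## Working session

There is one attempt and no reset: what is moved stays moved. The work goes in short steps, Python scripts to look and compute and a tool call to move; the robot and the scene stay as the last step left them, time stands still between calls to the robot, and variables do not carry over. Pictures are saved under pics/ and viewed, and the job is handed in when it is done.

Besides the shell and the picture viewer there is one more tool, called after "Emit:" as name(argument=value, ...), one argument or row to a line, values as JSON. servo_tool: Moves the arm, as the interface text tells. Its arguments: {"type":"object","properties":{"rows":{"type":"array"},"squeeze":{"type":"number"}},"required":["rows"]}

```bash
mkdir -p pics
cat > h.py <<'E'
from rig import r, eyes
import numpy as np, cv2
def grab(name, fn):
    s=r.sense(); f=eyes.grab_frame(name)
    cv2.imwrite('pics/'+fn+'.png', f['frame'][:,:,::-1])
    np.savez('pics/'+fn+'.npz', pos=s['eef_pos'], rot=s['tcp_rot'], **{k:np.array(v) for k,v in f.items()})
    return s,f
E
python3 - <<'E'
from h import *
for n in ['side','top','wrist']:
    s,f=grab(n,n+'0'); print(n,{k:(v if k not in('frame','depth') else v.shape) for k,v in f.items()})
print(r.sense())
E
```

```text
side {'frame': (384, 512, 3), 'depth': (384, 512), 'vertical_fov': 56.978237356623445, 'cx': 257.02933078142973, 'cy': 195.7907943478907, 'D': array([-0.00655011,  0.        ,  0.        ,  0.        ,  0.        ]), 'camera_from_world': array([[ 8.67904690e-01, -4.96716610e-01,  3.74949601e-03,
        -5.03150723e+02],
       [-3.70550151e-01, -6.52446217e-01, -6.61064687e-01,
         2.71840777e+02],
       [ 3.30808155e-01,  5.72351765e-01, -7.50319546e-01,
         8.42073320e+02],
       [ 0.00000000e+00,  0.00000000e+00,  0.00000000e+00,
         1.00000000e+00]])}
top {'frame': (384, 512, 3), 'depth': (384, 512), 'vertical_fov': 53.37738014002644, 'cx': 262.02903829985536, 'cy': 185.10255933982677, 'D': array([0.02616401, 0.        , 0.        , 0.        , 0.        ]), 'camera_from_world': array([[ 2.10850431e-02, -9.99676260e-01, -1.42406247e-02,
         8.21204252e+00],
       [-9.86610630e-01, -1.85011571e-02, -1.62040647e-01,
         5.71541329e+02],
       [ 1.61724720e-01,  1.74665857e-02, -9.86681323e-01,
         1.34756337e+03],
       [ 0.00000000e+00,  0.00000
[... 589 characters left out ...]

         1.00000000e+00]])}
{'clock': 0.15, 'qpos': array([ 1.16860711e+00,  3.53537721e-01,  1.63395722e+00, -3.72823404e-05,
        1.15520672e+00, -2.44844849e-03]), 'qvel': array([-0.00064392, -0.00264356, -0.00381229, -0.00078598, -0.00144538,
       -0.00219943]), 'joint_efforts': array([ 6.93250349e-04, -6.05633998e+01, -3.42339277e+01,  1.03879133e-04,
        6.23744214e-03,  4.15989035e-06]), 'eef_pos': array([243.13703705, 575.38441518, 241.70634406]), 'tcp_rot': array([-3.14048356e+00,  3.13766463e-05,  2.74186698e+00]), 'contact_force': array([ 0.05822247,  0.5831738 , -0.41634157]), 'wrist_torque': array([ 0.0572321 , -0.05230916,  0.00591091]), 'opening': 1.0004374215404908}
```

View pics/top0.png

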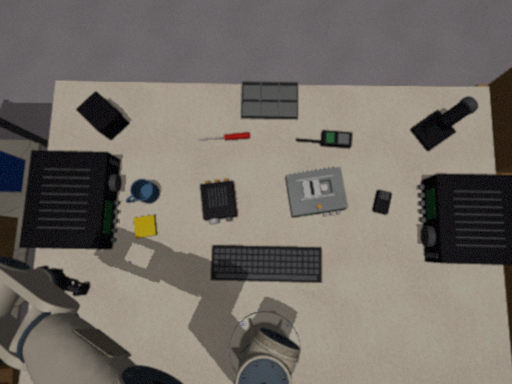

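View pics/side0.png

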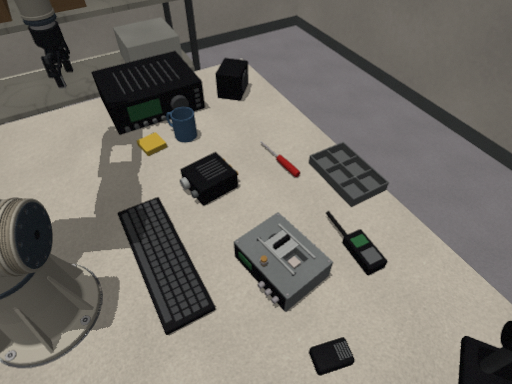

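View pics/wrist0.png

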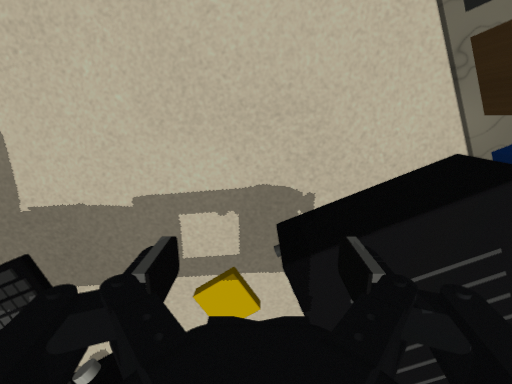

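```bash
cat >> h.py <<'E'
def world(f,name=None,pos=None,rot=None):
    h,w=f['depth'].shape; fl=h/2/np.tan(np.radians(float(f['vertical_fov']))/2)
    K=np.array([[fl,0,float(f['cx'])],[0,fl,float(f['cy'])],[0,0,1]])
    u,v=np.meshgrid(np.arange(w),np.arange(h))
    n=cv2.undistortPoints(np.stack([u,v],-1).reshape(-1,1,2).astype(float),K,np.array(f['D'])).reshape(h,w,2)
    rays=np.concatenate([n,np.ones((h,w,1))],-1)
    if 'camera_from_world' in f:
        T=np.linalg.inv(np.array(f['camera_from_world']))
    else:
        from scipy.spatial.transform import Rotation as R
        B=np.eye(4);B[:3,:3]=R.from_euler('xyz',rot).as_matrix();B[:3,3]=pos
        T=B@np.array(f['hand_eye'])
    d=rays@T[:3,:3].T; o=T[:3,3]
    P=o+d*np.array(f['depth'])[...,None]
    return P,d,o
def onplane(d,o,z): return o+d*((z-o[2])/d[...,2])[...,None]
E
python3 - <<'E'
from h import *
for n,(x0,x1,y0,y1) in {'top0':(280,352,160,222),'side0':(225,340,205,310)}.items():
    f=dict(np.load(f'pics/{n}.npz')); P,d,o=world(f)
    c=f['frame'][y0:y1,x0:x1,::-1]; cv2.imwrite(f'pics/{n}z.png',cv2.resize(c,None,fx=7 if n=='top0' else 6.5,fy=7 if n=='top0' else 5.5,interpolation=cv2.INTER_CUBIC))
    m=np.zeros((384,512),bool); m[y0:y1,x0:x1]=1
    m&=(abs(P[...,2]-70)<4)&(f['depth']>0)
    q=P[m]; print(n,len(q),np.median(q,0)); 
    # rect in xy
    r_=cv2.minAreaRect(q[:,:2].astype(np.float32)); print(r_)
    b=np.zeros((384,512),bool); b[y0:y1,x0:x1]=1; b&=(P[...,2]>84)&(P[...,2]<110)
    q=P[b]; print('high',len(q)); print(np.round(q[:60],0).tolist())
E
```

```text
top0 1518 [ 540.68685655 -170.36244362   69.22492796]
((548.7750854492188, -176.77557373046875), (153.13162231445312, 199.6472930908203), 9.530217170715332)
high 62
[[582.0, -150.0, 89.0], [582.0, -154.0, 91.0], [582.0, -158.0, 89.0], [578.0, -150.0, 94.0], [579.0, -154.0, 87.0], [579.0, -158.0, 86.0], [575.0, -154.0, 91.0], [576.0, -158.0, 87.0], [572.0, -154.0, 88.0], [571.0, -157.0, 90.0], [569.0, -151.0, 84.0], [568.0, -154.0, 89.0], [568.0, -158.0, 89.0], [568.0, -161.0, 87.0], [564.0, -154.0, 92.0], [564.0, -157.0, 89.0], [565.0, -161.0, 86.0], [560.0, -154.0, 92.0], [562.0, -158.0, 84.0], [560.0, -161.0, 93.0], [558.0, -154.0, 87.0], [557.0, -157.0, 90.0], [558.0, -161.0, 85.0], [554.0, -154.0, 88.0], [553.0, -157.0, 92.0], [554.0, -161.0, 89.0], [551.0, -154.0, 86.0], [550.0, -158.0, 89.0], [551.0, -162.0, 85.0], [551.0, -165.0, 86.0], [546.0, -157.0, 93.0], [546.0, -161.0, 92.0], [547.0, -164.0, 90.0], [543.0, -157.0, 91.0], [543.0, -161.0, 87.0], [543.0, -165.0, 88.0], [540.0, -158.0, 85.0], [540.0, -161.0, 87.0], [539.0, -164.0, 92.0], [536.0, -161.0, 89.0], [536.0, -164.0
[... 1283 characters left out ...]
.0, 90.0], [574.0, -159.0, 89.0], [577.0, -159.0, 86.0], [556.0, -154.0, 91.0], [559.0, -155.0, 90.0], [561.0, -156.0, 89.0], [562.0, -158.0, 92.0], [565.0, -158.0, 90.0], [567.0, -160.0, 91.0], [570.0, -160.0, 88.0], [573.0, -161.0, 87.0], [550.0, -154.0, 91.0], [552.0, -156.0, 93.0], [555.0, -156.0, 89.0], [558.0, -156.0, 88.0], [558.0, -160.0, 92.0], [561.0, -161.0, 92.0], [564.0, -160.0, 89.0], [567.0, -161.0, 88.0], [547.0, -155.0, 90.0], [548.0, -157.0, 92.0], [550.0, -159.0, 92.0], [553.0, -159.0, 90.0], [556.0, -159.0, 89.0], [558.0, -161.0, 90.0], [560.0, -162.0, 89.0], [564.0, -161.0, 86.0], [543.0, -157.0, 91.0], [545.0, -158.0, 91.0], [547.0, -160.0, 93.0], [549.0, -160.0, 91.0]]
```

Emit:
servo_tool(
  rows=[
    [[1.58, -3.6, -0.15], -0.05, 0],
    [[1.58, -3.6, -0.15], -0.05, 0],
    [[1.58, -3.6, -0.15], -0.05, 0],
    [[1.58, -3.6, -0.15], -0.05, 0],
    [[1.58, -3.6, -0.15], -0.05, 0],
  ],
  squeeze=20,
)

```text
clock: 0.57
eef_pos: [322.4, 393.9, 234.5]
tcp_rot: [-3.141, 0.0, 2.49]
contact_force: [0.8, 1.0, -1.0]
opening: 0.303
```

Emit:
servo_tool(
  rows=[
    [[1.58, -3.6, -0.15], -0.05, 0],
    [[1.58, -3.6, -0.15], -0.05, 0],
    [[1.58, -3.6, -0.15], -0.05, 0],
    [[1.58, -3.6, -0.15], -0.05, 0],
    [[1.58, -3.6, -0.15], -0.05, 0],
  ],
)

```text
clock: 0.98
eef_pos: [401.5, 213.9, 227.3]
tcp_rot: [3.141, 0.0, 2.24]
contact_force: [-0.1, 0.0, 0.1]
opening: 0.001
```

Emit:
servo_tool(
  rows=[
    [[1.58, -3.6, -0.15], -0.05, 0],
    [[1.58, -3.6, -0.15], -0.05, 0],
    [[1.58, -3.6, -0.15], -0.05, 0],
    [[1.58, -3.6, -0.15], -0.05, 0],
    [[1.58, -3.6, -0.15], -0.05, 0],
  ],
)

```text
clock: 1.4
eef_pos: [480.6, 33.7, 219.8]
tcp_rot: [3.141, 0.0, 1.989]
contact_force: [0.0, 1.2, -0.5]
opening: 0.002
```

Emit:
servo_tool(
  rows=[
    [[1.58, -3.6, -0.15], -0.05, 0],
    [[1.58, -3.6, -0.15], -0.05, 0],
    [[1.58, -3.6, -0.15], -0.05, 0],
    [[1.58, -3.6, -0.15], -0.05, 0],
    [[0, 0, 0], 0, 0],
  ],
)

```text
clock: 1.82
eef_pos: [545.9, -113.8, 213.6]
tcp_rot: [3.14, 0.003, 1.786]
contact_force: [-0.0, 0.8, 0.1]
opening: 0.005
```

Emit:
servo_tool(
  rows=[
    [[0, 0, 0], -0.05, 0],
    [[0, 0, 0], 0, 0],
  ],
)

```text
clock: 1.98
eef_pos: [543.2, -108.9, 213.3]
tcp_rot: [-3.141, -0.0, 1.738]
contact_force: [0.2, -0.1, 0.7]
opening: 0.001
```

Run:
```python
from h import *
s,f=grab('wrist','w1'); print(s['eef_pos'],s['tcp_rot'],s['contact_force'])
```

```text
[ 543.22435052 -108.90839438  213.284662  ] [-3.14070816e+00 -4.56249592e-04  1.73826052e+00] [ 0.2434155  -0.12765807  0.74018813]
```

View pics/w1.png

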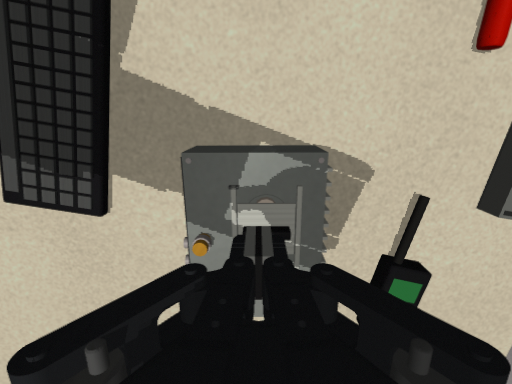

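Emit:
servo_tool(
  rows=[
    [[0.7, -3.0, 2], 0, 0],
    [[0.7, -3.0, 2], 0, 0],
    [[0.7, -3.0, 1], 0, 0],
    [[0, 0, 0], 0, 0],
    [[0, 0, 0], 0, 0],
  ],
)

```text
clock: 2.45
eef_pos: [564.8, -198.9, 264.3]
tcp_rot: [3.141, 0.001, 1.742]
contact_force: [-0.3, 0.6, -1.0]
opening: -0.001
```

Run:
```python
from h import *
s,f=grab('wrist','w2'); print(s['eef_pos'],s['tcp_rot'],s['contact_force'])
```

```text
[ 564.80088302 -198.87836255  264.3148632 ] [3.14050556e+00 5.16728630e-04 1.74190802e+00] [-0.29323641  0.59032728 -1.04320692]
```

View pics/w2.png

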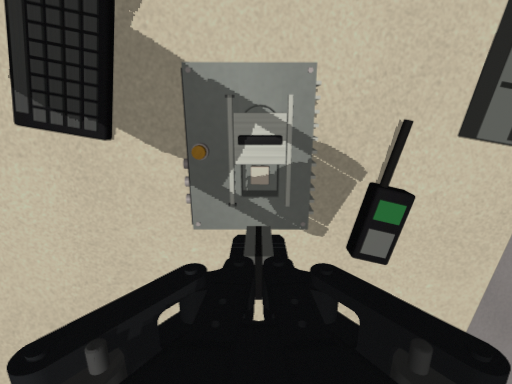

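Run:
```python
from h import *
f=dict(np.load('pics/w2.npz')); P,d,o=world(f,pos=f['pos'],rot=f['rot'])
img=f['frame']
z=P[...,2]
m=np.zeros((384,512),np.uint8); m[55:228,170:330]=1
m2=m.astype(bool)&(z>62)&(z<100)&(f['depth']>0); print('z top median',np.median(z[m2&(z<76)]))
Q=onplane(d,o,70.)
c,_=cv2.findContours(cv2.morphologyEx(m2.astype(np.uint8),cv2.MORPH_OPEN,np.ones((7,7))),cv2.RETR_EXTERNAL,cv2.CHAIN_APPROX_NONE); c=max(c,key=cv2.contourArea)
b=cv2.boundingRect(c);print(b)
for uv in [(182,63),(317,63),(308,230),(192,230)]: print(uv,np.round(Q[uv[1],uv[0]],1))
# dark bar
g=img.max(-1); bm=np.zeros_like(m); bm[132:147,234:288]=1
bb=(bm>0)&(g<45)
Q9=onplane(d,o,90.5); q=Q9[bb]; print('bar px',np.argwhere(bb).min(0),np.argwhere(bb).max(0),'z',np.median(z[bb])); print(cv2.minAreaRect(q[:,:2].astype(np.float32)), q.mean(0))
cv2.imwrite('pics/w2z.png',cv2.resize(img[55:240,175:325,::-1],None,fx=3.2,fy=3.2,interpolation=cv2.INTER_CUBIC))
```

```text
z top median 70.52834887065217
(182, 63, 135, 165)
(182, 63) [459.4 -89.7  70. ]
(317, 63) [606.4 -64.2  70. ]
(308, 230) [ 640.9 -261.3   70. ]
(192, 230) [ 491.  -287.2   70. ]
bar px [135 238] [143 281] z 90.62914503964225
((557.5866088867188, -154.70458984375), (48.178810119628906, 8.790666580200195), 9.832720756530762) [ 557.40534662 -155.08837234   90.5       ]
```

View pics/w2z.png

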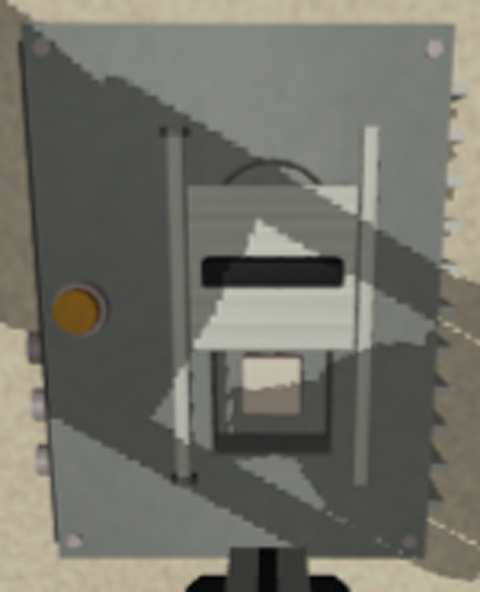

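Emit:
servo_tool(
  rows=[
    [[-0.55, 3.4, 0], 0, 0],
    [[-0.55, 3.4, -2], 0, 0],
    [[0, 0, -4], 0, 0],
    [[0, 0, -4], 0, 0],
    [[0, 0, -4], 0, 0],
  ],
)

```text
clock: 2.92
eef_pos: [552.7, -127.9, 122.5]
tcp_rot: [3.141, -0.0, 1.745]
contact_force: [0.5, 0.2, -0.8]
opening: -0.001
```

Emit:
servo_tool(
  rows=[
    [[0, 0, -0.5], 0, 0],
    [[0, 0, 0], 0, 0],
    [[0, 0, 0], 0, 0],
  ],
)

```text
clock: 3.17
eef_pos: [553.9, -129.7, 119.8]
tcp_rot: [3.141, -0.0, 1.743]
contact_force: [0.5, 0.5, 0.1]
opening: 0.002
```

Run:
```python
from h import *
s,f=grab('side','s1'); print(s['eef_pos'],s['tcp_rot'],s['contact_force'])
cv2.imwrite('pics/s1z.png',cv2.resize(f['frame'][190:310,220:345,::-1],None,fx=5,fy=5,interpolation=cv2.INTER_CUBIC))
```

```text
[ 553.85346904 -129.67664949  119.81024108] [ 3.14148864e+00 -1.00278269e-04  1.74282459e+00] [0.48438087 0.50183524 0.0833593 ]
```

View pics/s1z.png

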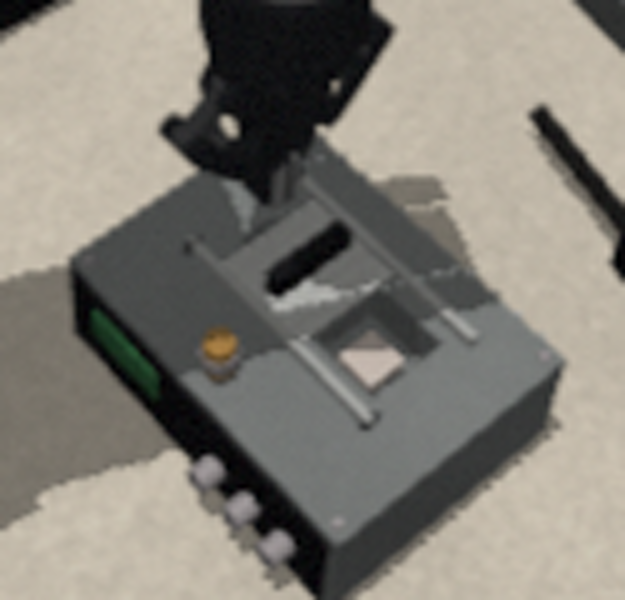

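Emit:
servo_tool(
  rows=[
    [[0, 0, -1.5], 0, 0],
    [[0, 0, -1.0], 0, 0],
    [[0, 0, -0.4], 0, 0],
    [[0, 0, 0], 0, 0],
    [[0, 0, 0], 0, 0],
  ],
)

```text
clock: 3.63
eef_pos: [553.8, -130.4, 90.5]
tcp_rot: [3.141, 0.0, 1.742]
contact_force: [0.5, 0.1, 0.2]
opening: 0.005
```

Emit:
servo_tool(
  rows=[
    [[0.07, -0.4, 0], 0, 0],
    [[0.07, -0.4, 0], 0, 0],
    [[0.07, -0.4, 0], 0, 0],
    [[0, 0, 0], 0, 0],
    [[0, 0, 0], 0, 0],
  ],
)

```text
clock: 4.05
eef_pos: [555.7, -142.7, 89.9]
tcp_rot: [3.141, 0.0, 1.741]
contact_force: [0.7, 0.3, -0.1]
opening: 0.001
```

Emit:
servo_tool(
  rows=[
    [[0.07, -0.4, 0], 0, 0],
    [[0.07, -0.4, 0], 0, 0],
    [[0.07, -0.4, 0], 0, 0],
    [[0.07, -0.4, 0], 0, 0],
    [[0.07, -0.4, 0], 0, 0],
  ],
)

```text
clock: 4.47
eef_pos: [559.0, -162.6, 89.7]
tcp_rot: [-3.141, -0.0, 1.742]
contact_force: [-0.9, 2.2, 1.8]
opening: 0.001
```

Emit:
servo_tool(
  rows=[
    [[0.07, -0.4, 0], 0, 0],
    [[0.07, -0.4, 0], 0, 0],
    [[0.03, -0.2, 0], 0, 0],
    [[0, 0, 0], 0, 0],
    [[0, 0, 0], 0, 0],
  ],
)

```text
clock: 4.88
eef_pos: [561.0, -172.6, 89.7]
tcp_rot: [3.141, 0.0, 1.742]
contact_force: [0.8, 0.4, 0.3]
opening: -0.001
```

Run:
```python
from h import *
s,f=grab('side','s2'); print(s['eef_pos'],s['tcp_rot'],s['contact_force'])
cv2.imwrite('pics/s2z.png',cv2.resize(f['frame'][190:310,220:345,::-1],None,fx=5,fy=5,interpolation=cv2.INTER_CUBIC))
```

```text
[ 561.00036063 -172.63615334   89.74630211] [3.14117816e+00 4.56392639e-04 1.74161397e+00] [0.81675143 0.36019612 0.26890752]
```

View pics/s2z.png

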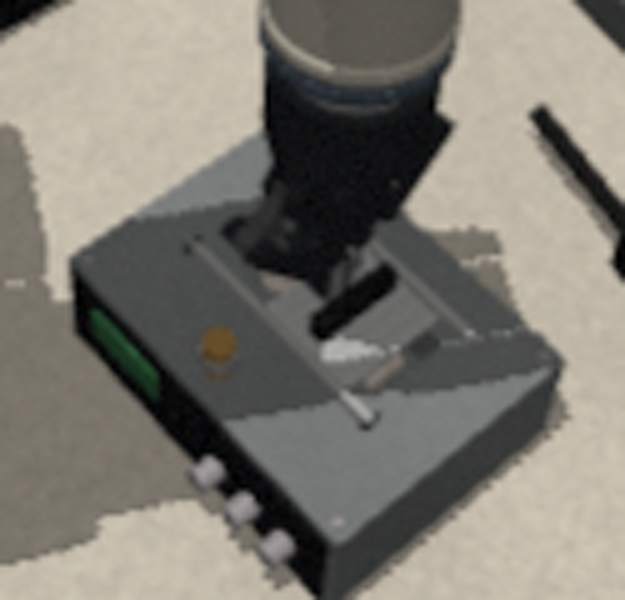

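Emit:
servo_tool(
  rows=[
    [[0.05, -0.3, 0], 0, 0],
    [[0.05, -0.3, 0], 0, 0],
    [[0.05, -0.3, 0], 0, 0],
    [[0.05, -0.3, 0], 0, 0],
    [[0, 0, 0], 0, 0],
  ],
)

```text
clock: 5.35
eef_pos: [562.9, -184.9, 89.8]
tcp_rot: [3.141, 0.0, 1.742]
contact_force: [0.2, 0.2, 0.2]
opening: -0.002
```

Emit:
servo_tool(
  rows=[
    [[0.02, -0.1, 0], 0, 0],
    [[0.02, -0.1, 0], 0, 0],
  ],
)

```text
clock: 5.52
eef_pos: [563.1, -186.3, 89.8]
tcp_rot: [-3.142, -0.0, 1.742]
contact_force: [-0.4, 2.0, 0.3]
opening: 0.001
```

Emit:
servo_tool(
  rows=[
    [[0.02, -0.1, 0], 0, 0],
    [[0, 0, 0], 0, 0],
  ],
)

```text
clock: 5.68
eef_pos: [563.3, -187.4, 89.8]
tcp_rot: [-3.141, 0.0, 1.742]
contact_force: [-1.1, 0.7, 0.3]
opening: -0.006
```

Emit:
servo_tool(
  rows=[
    [[0.02, -0.1, 0], 0, 0],
    [[0, 0, 0], 0, 0],
  ],
)

```text
clock: 5.85
eef_pos: [563.5, -188.4, 89.8]
tcp_rot: [-3.141, -0.0, 1.742]
contact_force: [-0.4, 1.1, -0.4]
opening: 0.002
```

Emit:
servo_tool(
  rows=[
    [[0.01, -0.06, 0], 0, 0],
    [[0, 0, 0], 0, 0],
  ],
)

```text
clock: 6.02
eef_pos: [563.6, -188.9, 89.8]
tcp_rot: [-3.141, -0.0, 1.742]
contact_force: [-1.0, 1.8, 0.4]
opening: 0.001
```

Emit:
servo_tool(
  rows=[
    [[0.01, -0.06, 0], 0, 0],
    [[0, 0, 0], 0, 0],
  ],
)

```text
clock: 6.18
eef_pos: [563.6, -189.1, 89.8]
tcp_rot: [-3.141, -0.001, 1.742]
contact_force: [-0.8, 4.7, 1.6]
opening: -0.001
```

Run:
```python
from h import *
s,f=grab('side','s3'); print(s['eef_pos'],s['contact_force'])
cv2.imwrite('pics/s3z.png',cv2.resize(f['frame'][190:310,220:345,::-1],None,fx=5,fy=5,interpolation=cv2.INTER_CUBIC))
s,f=grab('wrist','w3')
```

```text
[ 563.62461133 -189.09797164   89.75329222] [-0.76535433  4.71347272  1.63013624]
```

View pics/s3z.png

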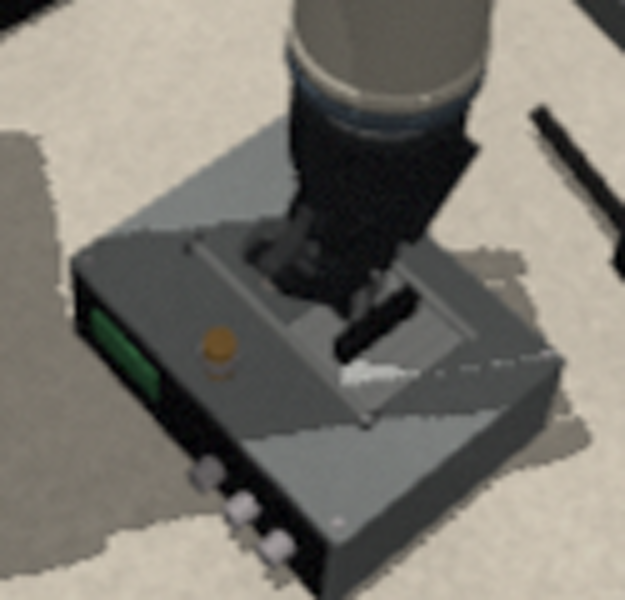

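View pics/w3.png

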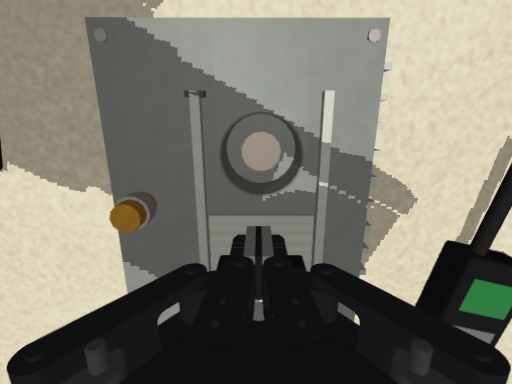

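Run:
```python
from h import *
f=dict(np.load('pics/w3.npz')); P,d,o=world(f,pos=f['pos'],rot=f['rot']); z=P[...,2]
img=f['frame'].astype(int)
roi=np.zeros((384,512),bool); roi[105:200,215:308]=1
k=roi&(img[...,0]-img[...,2]>8)&(img[...,0]>120)&(z<60)
q=onplane(d,o,52.)[k]; print(k.sum(),np.median(z[k]),cv2.minEnclosingCircle(q[:,:2].astype(np.float32)),q.mean(0))
# well: pixels below the top
w=roi&(z<66)&(f['depth']>0)
c=max(cv2.findContours(w.astype(np.uint8),cv2.RETR_EXTERNAL,cv2.CHAIN_APPROX_NONE)[0],key=cv2.contourArea)[:,0]
e=onplane(d,o,70.)[c[:,1],c[:,0]]; print(cv2.fitEllipse(e[:,:2].astype(np.float32)))
Q=onplane(d,o,70.)
for u,v in [(87,18),(390,18)]: print(Q[v,u])
```

```text
1224 52.33964439000724 ((555.6673583984375, -140.8634033203125), 12.466771125793457) [ 555.72362478 -140.79704065   52.        ]
((555.7723388671875, -140.49610900878906), (44.0047492980957, 44.1158447265625), 84.95865631103516)
[459.64506217 -89.04361778  70.        ]
[606.58267526 -63.57096386  70.        ]
```

Emit:
servo_tool(
  rows=[
    [[-0.1, 0.6, 0], 0, 0],
    [[0, 0, 2], 0, 0],
    [[-0.34, 2.1, 0], 0, 0],
    [[-0.34, 2.1, 0], 0, 0],
    [[0, 0, 0], 0, 0],
  ],
)

```text
clock: 6.7
eef_pos: [555.4, -139.2, 110.0]
tcp_rot: [-3.142, -0.0, 1.743]
contact_force: [0.2, -0.0, -1.9]
opening: -0.002
```

Emit:
servo_tool(
  rows=[
    [[0, 0, 0], 0, 0],
    [[0, 0, 0], 0, 0],
  ],
)

```text
clock: 6.87
eef_pos: [556.3, -141.8, 109.9]
tcp_rot: [3.141, 0.001, 1.742]
contact_force: [0.3, 0.1, 0.5]
opening: -0.003
```

Emit:
servo_tool(
  rows=[
    [[-0.05, 0.08, -1], 0, 0],
    [[0, 0, -1], 0, 0],
    [[0, 0, -0.8], 0, 0],
    [[0, 0, 0], 0, 0],
  ],
)

```text
clock: 7.2
eef_pos: [554.0, -140.7, 79.2]
tcp_rot: [-3.138, -0.001, 1.741]
contact_force: [0.2, -0.6, -0.2]
opening: -0.002
```

Run:
```python
from h import *
s,f=grab('side','s4'); print(s['eef_pos'],s['contact_force'])
cv2.imwrite('pics/s4z.png',cv2.resize(f['frame'][190:310,220:345,::-1],None,fx=5,fy=5,interpolation=cv2.INTER_CUBIC))
```

```text
[ 553.95488808 -140.69616761   79.22291462] [ 0.21305233 -0.60158599 -0.18569911]
```

View pics/s4z.png

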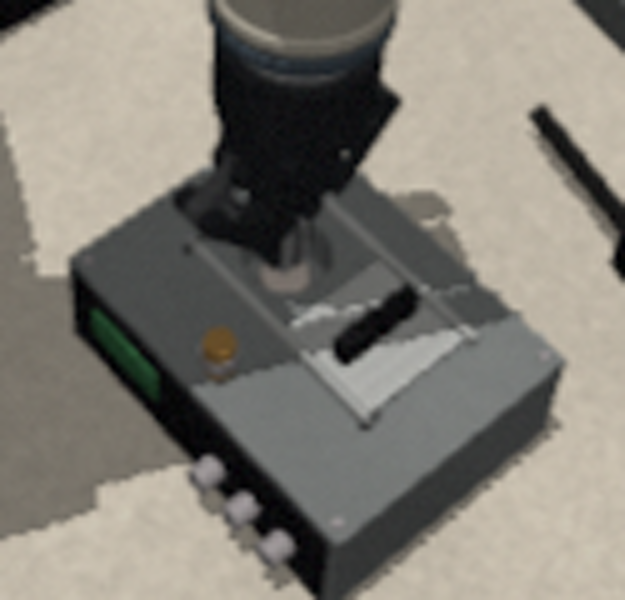

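Emit:
servo_tool(
  rows=[
    [[0, 0, -0.5], 0, 0],
    [[0, 0, -0.5], 0, 0],
    [[0, 0, 0], 0, 0],
    [[0, 0, 0], 0, 0],
  ],
)

```text
clock: 7.58
eef_pos: [555.3, -140.7, 71.5]
tcp_rot: [-3.141, -0.0, 1.742]
contact_force: [-0.1, 0.4, 0.1]
opening: 0.001
```

Run:
```python
from h import *
s,f=grab('wrist','w5'); print(s['eef_pos'],s['contact_force'])
P,d,o=world(f,pos=s['eef_pos'],rot=s['tcp_rot'])
from scipy.spatial.transform import Rotation as R
# near points: gripper geometry in tool frame
M=R.from_euler('xyz',s['tcp_rot']).as_matrix(); T=(P-s['eef_pos'])@M
m=(f['depth']>0)
for zl in range(-70,15,8):
    k=m&(T[...,2]>zl)&(T[...,2]<=zl+8)&(abs(T[...,0])<25)&(abs(T[...,1])<90)
    if k.sum(): print(zl,k.sum(),T[k][:,1].min().round(),T[k][:,1].max().round())
```

```text
[ 555.33811432 -140.67210474   71.5238139 ] [-0.084219    0.37120451  0.05337202]
-70 7451 -59.0 56.0
-62 4649 -52.0 51.0
-54 3339 -47.0 44.0
-46 3363 -40.0 37.0
-38 1240 -33.0 30.0
-30 599 -17.0 10.0
-22 387 -14.0 13.0
-14 448 -76.0 37.0
-6 13452 -87.0 64.0
2 1441 -88.0 71.0
10 305 -22.0 72.0
```

View pics/w5.png

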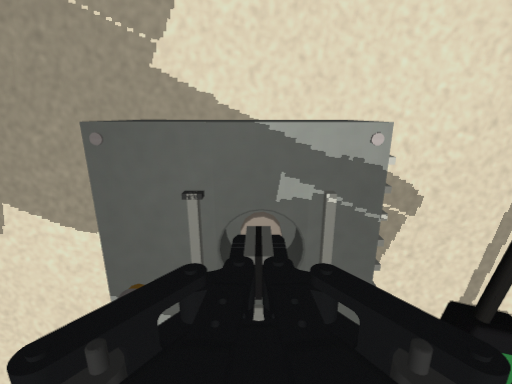

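Emit:
servo_tool(
  rows=[
    [[0, 0, -0.5], 0, 0],
    [[0, 0, -0.2], 0, 0],
    [[0, 0, 0], 0, 0],
  ],
)

```text
clock: 7.88
eef_pos: [555.2, -140.6, 64.3]
tcp_rot: [-3.141, -0.0, 1.742]
contact_force: [-0.0, 0.2, 1.0]
opening: -0.004
```

Emit:
servo_tool(
  rows=[
    [[0, 0, -0.2], 0, 0],
    [[0, 0, -0.1], 0, 0],
    [[0, 0, 0], 0, 0],
  ],
)

```text
clock: 8.13
eef_pos: [555.6, -140.7, 61.7]
tcp_rot: [3.141, 0.0, 1.742]
contact_force: [-0.4, 0.1, 2.3]
opening: -0.001
```

Emit:
servo_tool(
  rows=[
    [[0, 0, -0.1], 0, 0],
    [[0, 0, -0.1], 0, 0],
    [[0, 0, 0], 0, 0],
  ],
)

```text
clock: 8.38
eef_pos: [555.6, -140.7, 59.8]
tcp_rot: [3.141, 0.0, 1.742]
contact_force: [0.4, 1.0, 3.7]
opening: 0.002
```

Emit:
servo_tool(
  rows=[
    [[0, 0, -0.1], 0, 0],
    [[0, 0, 0], 0, 0],
  ],
)

```text
clock: 8.55
eef_pos: [555.6, -140.7, 58.8]
tcp_rot: [3.141, 0.0, 1.742]
contact_force: [-0.1, 0.1, 3.5]
opening: 0.003
```

Emit:
servo_tool(
  rows=[
    [[0, 0, -0.1], 0, 0],
    [[0, 0, 0], 0, 0],
  ],
)

```text
clock: 8.72
eef_pos: [555.6, -140.7, 58.1]
tcp_rot: [3.141, 0.0, 1.742]
contact_force: [-1.6, 0.4, 6.2]
opening: -0.003
```

Emit:
servo_tool(
  rows=[
    [[0, 0, -0.05], 0, 0],
    [[0, 0, 0], 0, 0],
  ],
)

```text
clock: 8.88
eef_pos: [555.6, -140.7, 58.0]
tcp_rot: [3.141, 0.0, 1.742]
contact_force: [-2.4, 1.2, 11.7]
opening: -0.002
```

Emit:
servo_tool(
  rows=[
    [[0, 0, 0], 0, 0],
    [[0, 0, 0], 0, 0],
    [[0, 0, 0], 0, 0],
    [[0, 0, 0], 0, 0],
    [[0, 0, 0], 0, 0],
  ],
)

```text
clock: 9.3
eef_pos: [555.6, -140.7, 58.0]
tcp_rot: [3.141, 0.0, 1.742]
contact_force: [-2.4, 0.8, 11.5]
opening: -0.001
```

Emit:
servo_tool(
  rows=[
    [[0, 0, 0], 0, 0],
    [[0, 0, 0], 0, 0],
    [[0, 0, 0], 0, 0],
    [[0, 0, 0], 0, 0],
    [[0, 0, 0], 0, 0],
  ],
)

```text
clock: 9.72
eef_pos: [555.6, -140.7, 58.0]
tcp_rot: [3.141, 0.0, 1.742]
contact_force: [-3.2, 1.4, 12.6]
opening: -0.002
```

Emit:
servo_tool(
  rows=[
    [[0, 0, 0], 0, 0],
    [[0, 0, 0], 0, 0],
    [[0, 0, 0], 0, 0],
    [[0, 0, 0], 0, 0],
    [[0, 0, 0], 0, 0],
  ],
)

```text
clock: 10.13
eef_pos: [555.6, -140.7, 58.0]
tcp_rot: [3.141, 0.0, 1.742]
contact_force: [-2.7, 1.5, 11.5]
opening: 0.003
```

Emit:
servo_tool(
  rows=[
    [[0, 0, 0], 0, 0],
    [[0, 0, 0], 0, 0],
    [[0, 0, 0], 0, 0],
    [[0, 0, 0], 0, 0],
    [[0, 0, 0], 0, 0],
  ],
)

```text
clock: 10.55
eef_pos: [555.6, -140.7, 58.0]
tcp_rot: [3.141, 0.0, 1.742]
contact_force: [-2.3, 1.5, 11.9]
opening: -0.0
```

Emit:
servo_tool(
  rows=[
    [[0, 0, 0.5], 0, 0],
    [[0, 0, 0.8], 0, 0],
    [[0, 0, 1.0], 0, 0],
    [[0, 0, 1.5], 0, 0],
    [[0, 0, 3.2], 0, 0],
  ],
)

```text
clock: 10.97
eef_pos: [553.2, -140.1, 125.7]
tcp_rot: [-3.137, -0.002, 1.742]
contact_force: [-0.0, 0.0, -0.3]
opening: 0.003
```

Emit:
servo_tool(
  rows=[
    [[0.5, -2.9, 0], 0, 0],
    [[0.5, -2.9, 0], 0, 0],
    [[0.5, -3.0, 0], 0, 0],
    [[0, 0, 0], 0, 0],
    [[0, 0, 0], 0, 0],
  ],
)

```text
clock: 11.38
eef_pos: [570.4, -229.9, 127.7]
tcp_rot: [3.141, 0.0, 1.74]
contact_force: [0.1, 0.6, 0.2]
opening: 0.001
```

Run:
```python
from h import *
s,f=grab('wrist','w6'); print(s['eef_pos'],s['contact_force'])
P,d,o=world(f,pos=s['eef_pos'],rot=s['tcp_rot']); z=P[...,2];Q=onplane(d,o,70.)
s,f=grab('side','s6')
cv2.imwrite('pics/s6z.png',cv2.resize(f['frame'][190:310,220:345,::-1],None,fx=4,fy=4,interpolation=cv2.INTER_CUBIC))
```

```text
[ 570.44227238 -229.91081698  127.73813448] [0.07452504 0.5600832  0.19348836]
```

View pics/w6.png

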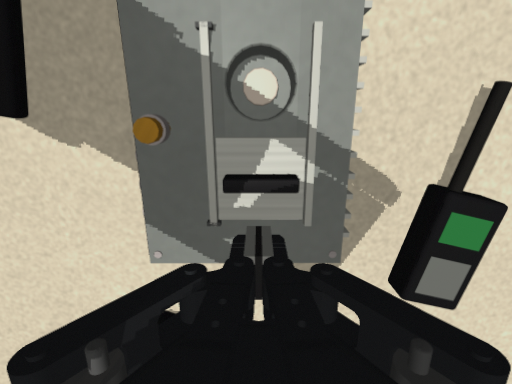

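View pics/s6z.png

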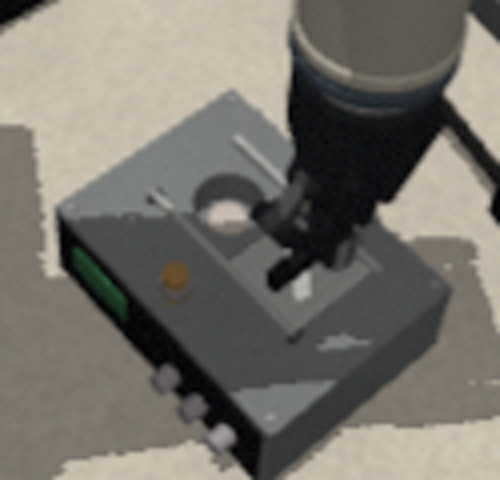

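Run:
```python
from h import *
f=dict(np.load('pics/w6.npz')); P,d,o=world(f,pos=f['pos'],rot=f['rot']); z=P[...,2]
print('key z',np.median(z[78:95,252:270]))
b=np.zeros((384,512),bool); b[168:200,215:305]=1; b&=(f['frame'].max(-1)<50)&(abs(z-90.5)<5)
q=onplane(d,o,90.5)[b]; c=q.mean(0); print(b.sum(),cv2.minAreaRect(q[:,:2].astype(np.float32)))
a=np.radians(9.8);R=np.array([[np.cos(a),np.sin(a)],[-np.sin(a),np.cos(a)]])
print('bar in box',R@(c[:2]-[549.4,-175.6]),'tcp in box',R@(f['pos'][:2]-[549.4,-175.6]))
```

```text
key z 52.26568530480196
1119 ((566.1885986328125, -202.92678833007812), (48.790714263916016, 10.022650718688965), 9.707500457763672)
bar in box [ 11.97118638 -29.92662733] tcp in box [ 11.49100445 -57.09990267]
```

Emit:
servo_tool(
  rows=[
    [[0, 0, -1.5], 0, 0],
    [[0, 0, -1.5], 0, 0],
    [[0, 0, -0.8], 0, 0],
    [[0, 0, 0], 0, 0],
    [[0, 0, 0], 0, 0],
  ],
)

```text
clock: 11.9
eef_pos: [570.2, -227.8, 89.1]
tcp_rot: [-3.141, -0.001, 1.743]
contact_force: [-0.3, -1.0, -0.5]
opening: 0.002
```

Emit:
servo_tool(
  rows=[
    [[-0.07, 0.4, 0], 0, 0],
    [[-0.07, 0.4, 0], 0, 0],
    [[-0.07, 0.4, 0], 0, 0],
    [[-0.07, 0.4, 0], 0, 0],
    [[-0.07, 0.4, 0], 0, 0],
  ],
)

```text
clock: 12.32
eef_pos: [567.4, -208.5, 90.0]
tcp_rot: [3.14, 0.001, 1.742]
contact_force: [0.1, -2.5, 2.2]
opening: 0.001
```

Emit:
servo_tool(
  rows=[
    [[-0.07, 0.4, 0], 0, 0],
    [[-0.07, 0.4, 0], 0, 0],
    [[-0.07, 0.4, 0], 0, 0],
    [[-0.07, 0.4, 0], 0, 0],
    [[-0.07, 0.4, 0], 0, 0],
  ],
)

```text
clock: 12.73
eef_pos: [563.5, -188.3, 89.3]
tcp_rot: [3.141, 0.0, 1.742]
contact_force: [1.7, -0.9, 1.0]
opening: 0.004
```

Emit:
servo_tool(
  rows=[
    [[-0.07, 0.4, 0], 0, 0],
    [[-0.07, 0.4, 0], 0, 0],
    [[-0.07, 0.4, 0], 0, 0],
    [[-0.07, 0.4, 0], 0, 0],
    [[0, 0, 0], 0, 0],
  ],
)

```text
clock: 13.15
eef_pos: [560.2, -171.8, 89.1]
tcp_rot: [-3.141, -0.001, 1.742]
contact_force: [0.7, 0.4, -0.6]
opening: -0.003
```

Emit:
servo_tool(
  rows=[
    [[-0.05, 0.3, 0], 0, 0],
    [[-0.05, 0.3, 0], 0, 0],
    [[0, 0, 0], 0, 0],
    [[0, 0, 0], 0, 0],
  ],
)

```text
clock: 13.48
eef_pos: [559.3, -166.3, 89.1]
tcp_rot: [-3.141, -0.001, 1.742]
contact_force: [0.3, -0.1, -1.7]
opening: -0.004
```

Emit:
servo_tool(
  rows=[
    [[-0.03, 0.2, 0], 0, 0],
    [[-0.03, 0.2, 0], 0, 0],
    [[-0.03, 0.2, 0], 0, 0],
    [[0, 0, 0], 0, 0],
  ],
)

```text
clock: 13.82
eef_pos: [558.5, -160.3, 89.2]
tcp_rot: [-3.141, -0.0, 1.742]
contact_force: [0.9, 0.6, 0.0]
opening: 0.003
```

Emit:
servo_tool(
  rows=[
    [[-0.02, 0.1, 0], 0, 0],
    [[0, 0, 0], 0, 0],
  ],
)

```text
clock: 13.98
eef_pos: [558.5, -159.5, 89.2]
tcp_rot: [-3.142, -0.0, 1.742]
contact_force: [0.2, -0.6, -0.8]
opening: 0.002
```

Emit:
servo_tool(
  rows=[
    [[-0.01, 0.05, 0], 0, 0],
    [[0, 0, 0], 0, 0],
  ],
)

```text
clock: 14.15
eef_pos: [558.5, -159.2, 89.3]
tcp_rot: [3.142, 0.0, 1.742]
contact_force: [0.4, -0.7, -0.6]
opening: -0.005
```

Emit:
servo_tool(
  rows=[
    [[-0.01, 0.05, 0], 0, 0],
    [[0, 0, 0], 0, 0],
  ],
)

```text
clock: 14.32
eef_pos: [558.4, -158.7, 89.3]
tcp_rot: [3.141, 0.0, 1.742]
contact_force: [-1.0, -1.0, -0.9]
opening: -0.003
```

Emit:
servo_tool(
  rows=[
    [[-0.01, 0.05, 0], 0, 0],
    [[0, 0, 0], 0, 0],
  ],
)

```text
clock: 14.48
eef_pos: [558.3, -158.2, 89.3]
tcp_rot: [3.141, 0.0, 1.742]
contact_force: [-0.1, -2.1, -1.2]
opening: 0.0
```

Emit:
servo_tool(
  rows=[
    [[-0.01, 0.05, 0], 0, 0],
    [[0, 0, 0], 0, 0],
  ],
)

```text
clock: 14.65
eef_pos: [558.2, -157.6, 89.3]
tcp_rot: [3.141, 0.0, 1.742]
contact_force: [-0.0, -1.4, -1.3]
opening: 0.001
```

Emit:
servo_tool(
  rows=[
    [[0, 0.05, 0], 0, 0],
    [[0, 0, 0], 0, 0],
  ],
)

```text
clock: 14.82
eef_pos: [558.2, -157.4, 89.3]
tcp_rot: [-3.142, 0.0, 1.742]
contact_force: [-0.5, -4.0, -1.4]
opening: -0.001
```

Emit:
servo_tool(
  rows=[
    [[0, 0.03, 0], 0, 0],
    [[0, 0, 0], 0, 0],
  ],
)

```text
clock: 14.98
eef_pos: [558.2, -157.3, 89.3]
tcp_rot: [-3.142, 0.001, 1.742]
contact_force: [0.1, -4.6, -0.9]
opening: -0.002
```

Stopped at the expected position with the force rising. I'll back off, go up, and check.

Emit:
servo_tool(
  rows=[
    [[0.07, -0.4, 0], 0, 0],
    [[0.05, -0.3, 0], 0, 0],
    [[0, 0, 1.5], 0, 0],
    [[0, 0, 3], 0, 0],
    [[0, 0, 4], 0, 0],
  ],
)

```text
clock: 15.4
eef_pos: [557.5, -163.3, 172.7]
tcp_rot: [-3.137, -0.003, 1.741]
contact_force: [1.1, -0.0, -0.1]
opening: 0.003
```

Emit:
servo_tool(
  rows=[
    [[0.3, -2, 3], 0, 0],
    [[0.3, -2, 3], 0, 0],
    [[0, 0, 2], 0, 0],
    [[0, 0, 0], 0, 0],
    [[0, 0, 0], 0, 0],
  ],
)

```text
clock: 15.82
eef_pos: [565.9, -204.2, 255.5]
tcp_rot: [3.139, 0.001, 1.741]
contact_force: [-1.2, -0.4, -1.2]
opening: 0.001
```

Run:
```python
from h import *
s,f=grab('wrist','w7'); print(s['eef_pos'],s['contact_force'])
P,d,o=world(f,pos=s['eef_pos'],rot=s['tcp_rot']); z=P[...,2]
b=(f['frame'].max(-1)<50)&(abs(z-90.5)<6)&(abs(P[...,0]-556)<40)&(abs(P[...,1]+142)<30)
q=onplane(d,o,90.5)[b]; c=q.mean(0); print(b.sum(),cv2.minAreaRect(q[:,:2].astype(np.float32)))
a=np.radians(9.8);R=np.array([[np.cos(a),np.sin(a)],[-np.sin(a),np.cos(a)]])
print('bar in box',R@(c[:2]-[549.4,-175.6]))
s,f=grab('side','s7'); g,t=f,0
for n,fo in [('side','side0')]:
    A=dict(np.load('pics/side0.npz'))['frame']; cv2.imwrite('pics/s7z.png',np.vstack([cv2.resize(x[140:310,180:400,::-1],None,fx=1.7,fy=1.7) for x in (A,f['frame'])]))
```

```text
[ 565.90689105 -204.22203145  255.4817042 ] [-1.20218105 -0.36312491 -1.23888836]
409 ((555.5184936523438, -140.73550415039062), (48.050537109375, 8.231485366821289), 9.789055824279785)
bar in box [11.79757468 33.33453473]
```

View pics/w7.png

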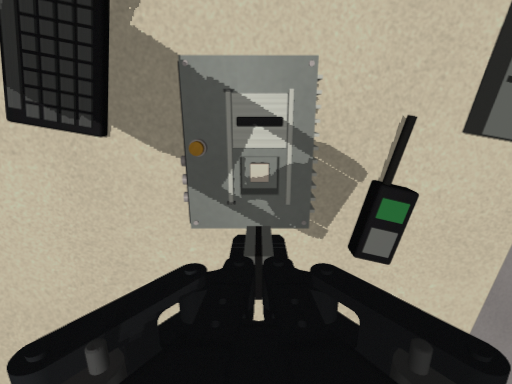

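View pics/s7z.png

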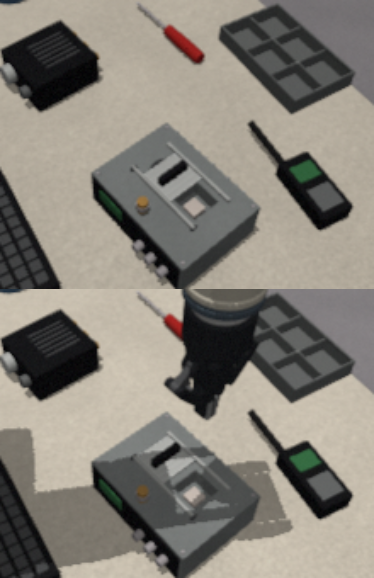

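```bash
python3 -c "
from rig import r
print(r.sense()['clock']); print(r.sign_off())"
```

```text
15.9167
the job is handed in; nothing more can be done
None
```

The supply is reset. The shutter was pushed fully open, the round reset key was held fully down, and the shutter was pushed fully home again. I handed the job in at 15.9 s.

- **Opening:** the shutter stopped where its travel said it should, with about 4.7 N on the finger at the stop.
- **Key press:** the key bottomed at about 12 N, with the fingertip 5 mm below where the key rests. It stayed there for about 1.7 s. Afterwards the camera showed the key top back at z = 52.3 mm, which is fully up.
- **Closing:** the shutter stopped at the expected position with about 4.6 N. The bar centre then measured (555.5, -140.7) mm, against (555.8, -140.5) mm for the centre of the round well.
- **Other things:** in the last pictures the box and adapter show no visible change, and neither do the tuner, handheld or driver as far as they are in view. I did not re-check the mug, notes and fist mic, but the arm went nowhere near them after its first sweep across the desk. I never reached into the square well.
- **Disagreement:** bar and well positions taken from the wrist camera sat about 1 to 2 mm towards +y of those worked out from the box corners. That is within the stated calibration, so I relied on the force at the stops for fully open and fully home.

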